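# Line a hand stamp up over the box on a weighing ticket

### The job

Take the check weight off the paper ticket and stand it upright on the green table top, off the ticket board (there is room between the board and the robot). Then lift the hand stamp over the row of tins and hold it upright and still about a centimetre above the printed rectangle on the ticket, inside its outline and square to it, without ever touching the ticket with the stamp; finish like that, still holding the stamp. Leave the tins and the other weights where they stand.

Things in the scene. Friction and masses are not known exactly. Their poses are not given: they have to be found in the camera images.
- date_stamp_centre (a point): Hand stamp, standing on its face: a wooden block 26 (its x) x 48 (its y) x 16 mm high with an upright round grip of 24 mm diameter above it, 68 mm tall in all, 60 g. The point is on the axis of the grip, half-way up (34 mm above the stamp's face); z points up the grip, y along the block's long side.
- print_box (a point): Centre of the printed rectangle (thin dark outline, 40 mm along its x, 62 mm along its y) on the paper ticket, on the paper's upper face, 9 mm above the table; z up. The stamp's 26 x 48 mm face goes over it, long side along y (either way round).
- ticket_board: Plywood board fixed to the table, 120 (x) x 130 (y) x 8 mm, with a paper ticket 1 mm thick on it and a low steel spring clip at its +x edge (60 mm long in y, 22 mm above the table at the highest). Origin under its centre, on the table. The printed rectangle's centre lies at x = -20, y = +12 mm on it, with the same axes.
- weight_200_centre (a point): Brass-coloured check weight, a cylinder of 31 mm diameter with a smaller knob on top, 49 mm tall, about 0.2 kg; it stands on the ticket, on the printed rectangle. The point is on its axis, half-way up (24.5 mm above its foot).
- sample_tin_a_centre (a point): Largest of the three round tins in the row between the stamp and the ticket board: 68 mm across, 72 mm tall, loose. Point half-way up. The tins stand about 80 mm apart along x, in any order.
- sample_tin_b_centre (a point): Middle-sized tin of the row: 59 mm across, 56 mm tall, loose. Point half-way up.
- sample_tin_c_centre (a point): Smallest tin of the row: 55 mm across, 50 mm tall, loose. Point half-way up.
- weight_500_centre (a point): Larger check weight off to the right, in front of the big instrument cabinet (fixed, 0.31 m tall, spanning about x 0.46 to 0.78, y -0.47 to -0.10 with its knobs; keep the arm clear of it and of the monitor panel behind x 0.70): 42 mm across, 66 mm tall, loose. Point half-way up. Not needed.
- weight_100_centre (a point): Smaller check weight off to the right: 24 mm across, 39 mm tall, loose. Point half-way up. Not needed.
Not all that is in view belongs to the job. What is shaped like the part that bears sample_tin_c_centre but yellow is not meant. Leave any pink look-alike of the part that bears date_stamp_centre alone.

How it is judged (in metres and radians):
On the way, in this order (a step that is already met when the one before it is completed fails the run):
1. the weight stands upright on the table top, off the board, let go (height (world z) of weight_200_centre between 0.021 and 0.028 m and angle between weight_200_centre's own z axis and vertical below 0.1 rad and contact force between weight_200 and ticket_board below 0.1 N and contact force between weight_200 and the fingers below 0.1 N and linear speed of weight_200 below 0.02 m/s), for 0.2 s.
2. the stamp is carried over the row of tins: its face passes above the lid of the tin it crosses (((horizontal distance between date_stamp_centre and sample_tin_a_centre below 0.06 m and height (world z) of date_stamp_centre above 0.108 m) or (horizontal distance between date_stamp_centre and sample_tin_b_centre below 0.06 m and height (world z) of date_stamp_centre above 0.092 m) or (horizontal distance between date_stamp_centre and sample_tin_c_centre below 0.06 m and height (world z) of date_stamp_centre above 0.086 m)) and contact force between date_stamp and the fingers above 1 N), for 0.05 s.
At the end, for the whole second after the job is handed in: Stamp held at rest, upright, face 2-22 mm above the ticket, within 7 mm of the box centre along each side, square within 0.15 rad, touching neither board nor weight; the weight upright on the table off the board, let go; tins and other weights within 20 mm of their starts (all of step 1 and z of date_stamp_centre in the frame of print_box between 0.036 and 0.056 m and x of date_stamp_centre in the frame of print_box between -0.007 and 0.007 m and y of date_stamp_centre in the frame of print_box between -0.007 and 0.007 m and angle between the y axis of date_stamp_centre and the y axis of print_box, either way round below 0.15 rad and angle between date_stamp_centre's own z axis and vertical below 0.12 rad and contact force between date_stamp and the fingers above 1 N and contact force between date_stamp and ticket_board below 0.1 N and contact force between date_stamp and weight_200 below 0.1 N and linear speed of date_stamp below 0.02 m/s and distance of each of sample_tin_a_centre, sample_tin_b_centre, sample_tin_c_centre, weight_500_centre, weight_100_centre from where it was at the start of the episode below 0.02 m and angle between each of sample_tin_a_centre, sample_tin_b_centre, sample_tin_c_centre, weight_500_centre, weight_100_centre's own z axis and vertical below 0.2 rad); the arm keeps its last pose, push and grip.
It fails at once if the stamp touches the ticket or its board (contact force between date_stamp and ticket_board above 0.5 N).
It fails at once if a tin or another weight is pushed away or tipped (not (distance of each of sample_tin_a_centre, sample_tin_b_centre, sample_tin_c_centre, weight_500_centre, weight_100_centre from where it was at the start of the episode below 0.02 m and angle between each of sample_tin_a_centre, sample_tin_b_centre, sample_tin_c_centre, weight_500_centre, weight_100_centre's own z axis and vertical below 0.2 rad)).
It also fails if it takes over 61 s, if anything falls off the work surface, if the arm or the gripper's body presses on something with over 40 N, if the wrist force passes 120 N, or if a joint passes its speed limit or range.

### The arm

A 6-joint arm with a two-finger parallel gripper is mounted at the origin on a cart in front of the work surface, level with it; the furniture and walls round the work are solid. World frame = base frame: x ahead of the robot, y to its left, z up, the work surface at z = 0. Lengths are in m, angles in degrees, forces in N, time in s.
With the tool pointing down it reaches from about 0.25 to 0.775 m from the base axis. Payload 8.9 kg.
Tool frame: the origin (TCP) lies midway between the tips of the shut fingers; the grasp point (between the pads) lies 19 mm behind it; z points along the fingers, y is the line along which they close (so a half turn about z gives the same grasp; the last joint's range is limited). The gripper opens to 85 mm and grips with 20 to 120 N. Pads are 22 mm wide; open, the fingers measure 114 mm over their backs; the gripper's body (76 mm by 85 mm) begins 54 mm behind the grasp point. The pads swing forward as they close: fully open they stand 13 mm farther back than shut.
Start: joints at [-75.705, 16.656, -8.789, 64.555, 0, 82.019], TCP at [0.199, -0.486, 0.231] pointing down, gripper open.
Joint ranges: [-144.48, 144.48], [-52.06, 99.96], [-74.48, 78.29], [-112.23, 115.85], [-86.99, 84.42], [-180, 180]. Speed limits (degrees/s): [127.2, 127.2, 159.86, 180, 180, 180].

### API

Orientations are given as a 3x3 rotation matrix whose columns are the frame's x, y, z axes.
In Python, from workcell import robot gives the robot as it stands. Calls block until the motion is done:
- robot.goto(position, orientation): joint-space move of the TCP to a pose.
- robot.move_linear(position, orientation=None, v=0.15): straight line of the TCP; orientation=None keeps the orientation; v is the mean speed in m/s.
- robot.goto_joints(angles): joint-space move.
- robot.set_gripper(opening, effort=None): finger opening in m; effort is the grip in N (None keeps the last); returns when the fingers have stopped.
- robot.pause(seconds).
- robot.ik(position, orientation): joint angles nearest the present ones, or None.
- robot.get_state(): the state.
- robot.snapshot(name): name is "scene" or "top" or "wrist"; returns the picture (384x512x3 uint8, blue, green, red); there is no depth.
- robot.camera_params(name): a dict with "camera_matrix" (3x3 intrinsics, pixels), "k1" (the pictures are not rectified: a ray, as slopes to the right and down, at radius r is drawn at 1 + k1 r^2 times it, then the intrinsics apply), "position" and "rotation" of the camera in the world. Camera axes: x right, y up, looking along -z (the intrinsics and any distortion apply to the point x, -y, -z); pixel columns grow to the right and rows downward; lengths in m; the calibration is good to about 2 mm. A picture is of the moment at which its call begins: read the wrist's pose just before it. camera_params takes no time and is no camera call; for the wrist camera it gives the pose at the moment of the call.
A pose or a line that the arm cannot do raises robot.Unreachable and nothing moves.
- robot.close_job(): hands the job in; it is judged then, once.
Trained networks look in the newest picture that a camera, given by its name, has taken for a name from the list of things; names that differ only in an ending like _2 or _b are one class to them, and where a whole thing is asked for, a point or a joint stands for the part that bears it (a point fixed in the world has none). Each returns a list of dicts, best first, with "p" (0 to 1); they miss things now and then, are a little off and sometimes report something else, mostly with a low value. They report only what shows in the picture. A call takes as long as a camera call. They do not tell look-alikes from the thing itself.
- robot.regions_of(camera, name): "region" (384x512 bool, what is visible of it).
- robot.place_of(camera, name): "xyz" ([x, y, z] in m, in world coordinates, good to about 4 mm: a listed point, or the origin of a listed thing).
The state is a dict: "time": time; "joint_pos": joint angles; "joint_velocities": joint speeds; "joint_torque": joint torques, N m; "position": TCP position; "orientation": TCP orientation; "wrist_force": force on the tool from outside, world axes, zero at the start; "ft_torque": the same for the moment, N m; "gripper_width": finger opening in m; "finger_force": force on a finger pad.
Only numpy, scipy, OpenCV 4.12 (cv2) and the standard library are available. Lean on these libraries where they do the work, as an engineer would, in place of code of your own. Each camera call takes 0.05 s, during which the arm holds its last target. There are 200 camera calls.

## Working session

There is one attempt and no reset: what is moved stays moved. The work goes in short steps, each a Python script; the robot and the scene stay as the last script left them, time stands still between calls to the robot, and variables do not carry over. Pictures are saved under pics/ and viewed, at most 10 in all, crops included, and the job is handed in when it is done.

```bash
mkdir -p pics; ls
python3 - <<'E'
from workcell import robot
import cv2, numpy as np
np.set_printoptions(precision=4,suppress=True)
ims=[]
for c in ["scene","top"]:
    im=robot.snapshot(c); cv2.imwrite(f"pics/{c}0.png",im)
    p=robot.camera_params(c); print(c,p["position"],p["k1"],p["camera_matrix"][0][0])
    for n in ["date_stamp_centre","print_box","ticket_board","weight_200_centre","sample_tin_a_centre","weight_500_centre"]:
        print(n,[(round(d["p"],2),np.round(d["xyz"],3).tolist()) for d in robot.place_of(c,n)])
print(robot.get_state()["time"])
E
```

```text
pics
scene [-0.1455  0.6996  0.9887] -0.0029053260813614984 392.32730848295813
date_stamp_centre [(0.6, [0.407, 0.435, 0.032]), (0.51, [0.496, 0.395, 0.035])]
print_box [(0.71, [0.537, 0.07, 0.005])]
ticket_board [(0.67, [0.554, 0.052, -0.002])]
weight_200_centre [(0.51, [0.545, 0.055, 0.032])]
sample_tin_a_centre [(0.62, [0.443, 0.23, 0.033])]
weight_500_centre []
top [0.418  0.0673 1.2676] -0.18135010263938275 465.4507688204597
date_stamp_centre [(0.77, [0.405, 0.436, 0.033]), (0.74, [0.497, 0.397, 0.034])]
print_box [(0.88, [0.541, 0.068, 0.013])]
ticket_board [(0.94, [0.558, 0.054, 0.001])]
weight_200_centre [(0.66, [0.546, 0.058, 0.032])]
sample_tin_a_centre [(0.69, [0.444, 0.233, 0.038])]
weight_500_centre [(0.74, [0.417, -0.23, 0.037]), (0.37, [0.544, 0.056, 0.032])]
0.7
```

View pics/top0.png

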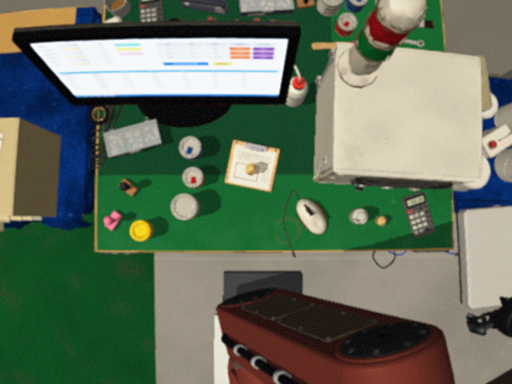

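View pics/scene0.png

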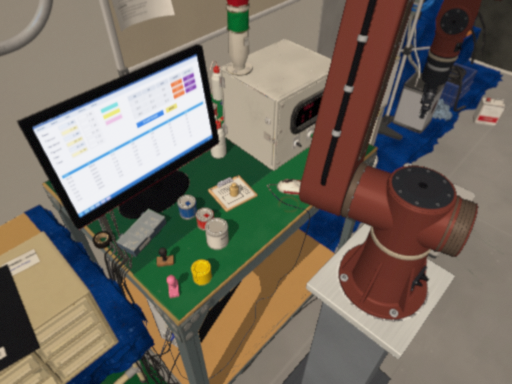

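The top view shows the wooden stamp at about (128,186), a pink look-alike at (112,220), tins at (190,147), (192,177) and (184,206), and the board at (252,165) with the weight on it. There is free table below the board, around (250,210). Next I'll look from close by with the wrist camera.

```bash
cat > h.py <<'E'
from workcell import robot
import cv2, numpy as np
np.set_printoptions(precision=4,suppress=True)
def down(yaw_deg):
    "tool down, closing line (y) at yaw from world +y"
    a=np.radians(yaw_deg); y=np.array([-np.sin(a),np.cos(a),0]); z=np.array([0,0,-1.])
    return np.column_stack([np.cross(y,z),y,z])
def project(c,pts):
    p=robot.camera_params(c); q=(np.atleast_2d(pts)-p["position"])@np.array(p["rotation"])
    s=np.column_stack([q[:,0],-q[:,1]])/-q[:,2:]
    s*=1+p["k1"]*(s**2).sum(1,keepdims=True); K=np.array(p["camera_matrix"])
    return s@K[:2,:2].T+K[:2,2]
def unproject(c,uv,z,p=None):
    p=p or robot.camera_params(c); K=np.array(p["camera_matrix"]); d=(np.atleast_2d(uv)-K[:2,2])/np.diag(K)[:2]
    s=d.copy()
    for _ in range(20): s=d/(1+p["k1"]*(s**2).sum(1,keepdims=True))
    r=np.column_stack([s[:,0],-s[:,1],-np.ones(len(s))])@np.array(p["rotation"]).T
    o=np.array(p["position"]); return o+r*((z-o[2])/r[:,2:])
def places(c,*names):
    for n in names: print(c,n,[(round(d["p"],2),np.round(d["xyz"],4).tolist()) for d in robot.place_of(c,n)])
E
python3 - <<'E'
from h import *
s=robot.get_state(); print(s["orientation"])
for y in (0,180):
  for P in ([.5,.06,.3],[.545,.057,.017],[.40,.09,.017],[.496,.396,.026],[.54,.068,.06]): print(y,P,robot.ik(P,down(y)))
p=robot.camera_params("wrist"); R=np.array(s["orientation"]); print(R.T@(np.array(p["position"])-s["position"]), R.T@np.array(p["rotation"]),p["camera_matrix"])
E
```

```text
[[ 0.9253  0.3791  0.    ]
 [ 0.3791 -0.9253  0.0001]
 [ 0.     -0.0001 -1.    ]]
0 [0.5, 0.06, 0.3] [-1.4807 12.6546 -3.8136 73.5318  0.     -1.4807]
0 [0.545, 0.057, 0.017] [ -1.6744  31.2654 -22.0173  36.7173   0.      -1.6744]
0 [0.4, 0.09, 0.017] [  2.4385  20.0759 -42.9164  27.0077   0.       2.4385]
0 [0.496, 0.396, 0.026] [32.0079 38.1485 -6.6917 45.1598  0.     32.0079]
0 [0.54, 0.068, 0.06] [ -0.5202  27.6498 -20.2785  42.0717   0.      -0.5202]
180 [0.5, 0.06, 0.3] [ -1.4807  12.6546  -3.8136  73.5318   0.     178.5193]
180 [0.545, 0.057, 0.017] [ -1.6744  31.2654 -22.0173  36.7173   0.     178.3256]
180 [0.4, 0.09, 0.017] [   2.4385   20.0759  -42.9164   27.0077    0.     -177.5615]
180 [0.496, 0.396, 0.026] [  32.0079   38.1485   -6.6917   45.1598    0.     -147.9921]
180 [0.54, 0.068, 0.06] [ -0.5202  27.6498 -20.2785  42.0717   0.     179.4798]
[ 0.0791  0.0003 -0.1424] [[ 0.0006  0.9506  0.3104]
 [ 1.     -0.0005 -0.0004]
 [-0.0003  0.3104 -0.9506]] [[313.3699   0.     256.0528]
 [  0.     313.3699 191.474 ]
 [  0.       0.       1.    ]]
```

Run:
```python
from h import *
robot.goto([.085,-.31,.3],down(-75))
robot.goto([.33,.05,.3],down(0))
robot.goto([.50,.06,.28],down(0)); robot.pause(.2)
im=robot.snapshot("wrist"); cv2.imwrite("pics/w1.png",im)
places("wrist","print_box","ticket_board","weight_200_centre")
robot.goto([.44,.37,.28],down(0)); robot.pause(.2)
im=robot.snapshot("wrist"); cv2.imwrite("pics/w2.png",im)
places("wrist","date_stamp_centre","sample_tin_a_centre")
print(robot.get_state()["time"])
```

```text
wrist print_box [(0.89, [0.5375, 0.0728, 0.01]), (0.33, [0.4133, -0.2323, 0.0308])]
wrist ticket_board [(0.72, [0.5536, 0.0605, 0.0008])]
wrist weight_200_centre [(0.81, [0.5443, 0.0572, 0.0384])]
wrist date_stamp_centre [(0.74, [0.4052, 0.4342, 0.0368]), (0.68, [0.4979, 0.3945, 0.0371])]
wrist sample_tin_a_centre [(0.74, [0.4401, 0.2316, 0.0362])]
6.6417
```

View pics/w1.png

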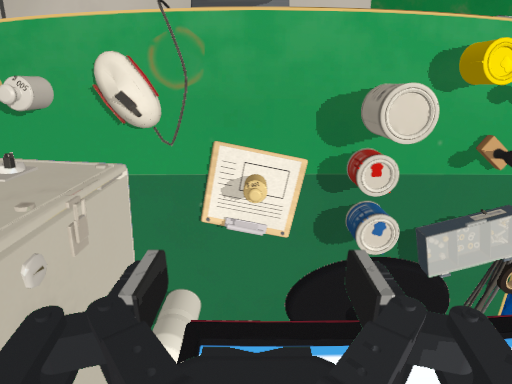

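View pics/w2.png

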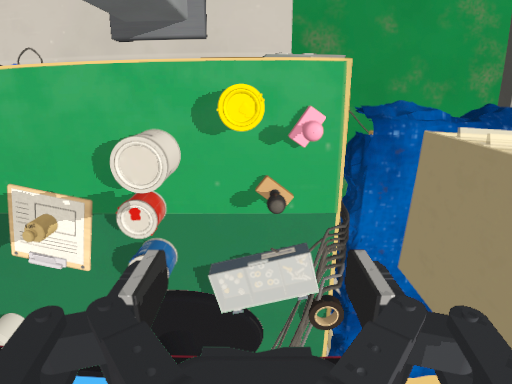

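The first wrist view (w1) shows the board with corners near (216,142), (307,159), (288,237) and (201,220). The clip is at the bottom (+x), and the weight's knob is at (256,182). The second (w2) shows the wooden stamp's block around (275,190), with its long side diagonal, and the pink look-alike at (308,127). I'll refine both from these pixels.

Run:
```python
from h import *
p=robot.camera_params("wrist"); s=robot.get_state()
T=np.array(s["position"])
q=dict(p); q["position"]=np.array(p["position"])-T+np.array([.50,.06,.28])
print(T)
im=cv2.imread("pics/w1.png")
# board segmentation: not green, bright/wood around board
roi=np.zeros(im.shape[:2],np.uint8); roi[135:245,192:315]=1
hsv=cv2.cvtColor(im,cv2.COLOR_BGR2HSV)
m=((hsv[...,2]>140)&~((hsv[...,0]>45)&(hsv[...,0]<90)&(hsv[...,1]>90))&(roi>0)).astype(np.uint8)
c=max(cv2.findContours(m,0,2)[0],key=cv2.contourArea)
# fit board pose: world points of contour -> minAreaRect
w=unproject("wrist",cv2.convexHull(c)[:,0,:].astype(float),.008,q)[:,:2]
r=cv2.minAreaRect((w*1000).astype(np.float32)); print("board rect mm",r)
print("corners by eye",unproject("wrist",[[216,142],[307,159],[288,237],[201,220]],.008,q)[:,:2])
x0,y0=190,135
cv2.imwrite("pics/w1c.png",np.hstack([cv2.resize(im[135:245,192:312],None,fx=4,fy=4,interpolation=2)]))
im2=cv2.imread("pics/w2.png"); robot.snapshot("wrist")
for d in robot.regions_of("wrist","date_stamp_centre"):
    ys,xs=np.nonzero(d["region"]); print(d["p"],xs.min(),xs.max(),ys.min(),ys.max())
```

```text
[0.4404 0.3695 0.2801]
board rect mm ((556.8955688476562, 54.36688995361328), (129.201904296875, 123.2291030883789), 78.36051940917969)
corners by eye [[ 0.4864  0.0064]
 [ 0.5094  0.1282]
 [ 0.6256  0.1062]
 [ 0.5986 -0.0197]]
0.97 288 324 107 146
0.65 256 290 176 213
```

View pics/w1c.png

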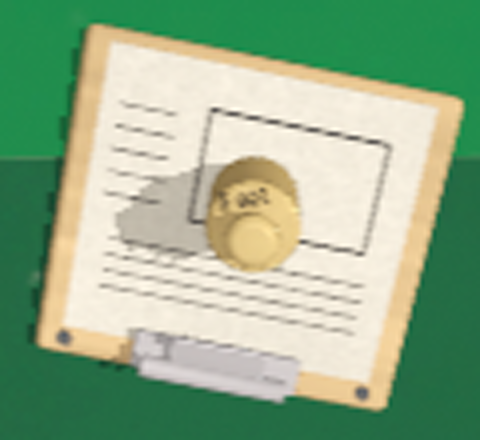

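Run:
```python
from h import *
p=robot.camera_params("wrist"); T=np.array(robot.get_state()["position"])
q=dict(p); q["position"]=np.array(p["position"])-T+np.array([.50,.06,.28])
uv=np.array([[212,109],[390,145],[363,254],[190,220]])/4+[191.6,134.6]
w=unproject("wrist",uv,.009,q)[:,:2]; print("box",w,w.mean(0),np.linalg.norm(np.diff(w,axis=0),axis=1))
robot.goto([.5443,.0565,.13],down(0))
robot.move_linear([.5443,.0565,.014],v=.12)
robot.set_gripper(.02,40)
s=robot.get_state(); print(s["gripper_width"],s["finger_force"],s["wrist_force"])
robot.move_linear([.5443,.0565,.10],v=.12)
s=robot.get_state(); print(s["gripper_width"],s["finger_force"],s["wrist_force"],s["time"])
robot.move_linear([.405,.085,.10],v=.15); robot.move_linear([.405,.085,.007],v=.08)
s=robot.get_state(); print(s["wrist_force"],s["time"])
```

```text
box [[0.5131 0.0441]
 [0.5256 0.1045]
 [0.5649 0.0963]
 [0.5524 0.0361]] [0.539  0.0702] [0.0617 0.0401 0.0615]
0.029623650059142758 39.36163771664724 [-0.6808  0.8632  5.5272]
0.02968597042008395 39.62777182459831 [-0.5847 -0.2323 -2.0137] 10.6333
[ 0.2874  0.2115 -1.9864] 13.05
```

Run:
```python
from h import *
for z in (.0055,.0045,.0035):
    robot.move_linear([.405,.085,z],v=.03); f=robot.get_state()["wrist_force"][2]; print(z,f)
    if f>0: break
robot.set_gripper(.05,40); robot.pause(.1); robot.set_gripper(.085)
robot.move_linear([.405,.085,.13],v=.15)
robot.goto([.44,.39,.19],down(0)); robot.pause(.2)
im=robot.snapshot("wrist"); cv2.imwrite("pics/w3.png",im)
places("wrist","date_stamp_centre")
robot.snapshot("top"); places("top","weight_200_centre","sample_tin_a_centre")
print(robot.get_state()["time"],robot.get_state()["position"])
```

```text
0.0055 -2.2618959949300206
0.0045 16.451420244206318
wrist date_stamp_centre [(0.87, [0.4986, 0.3933, 0.0333]), (0.72, [0.4037, 0.4328, 0.0386])]
top weight_200_centre [(0.65, [0.6029, 0.2188, 0.0246])]
top sample_tin_a_centre [(0.63, [0.4488, 0.2276, 0.0351])]
17.05 [0.4402 0.3897 0.1901]
```

View pics/w3.png

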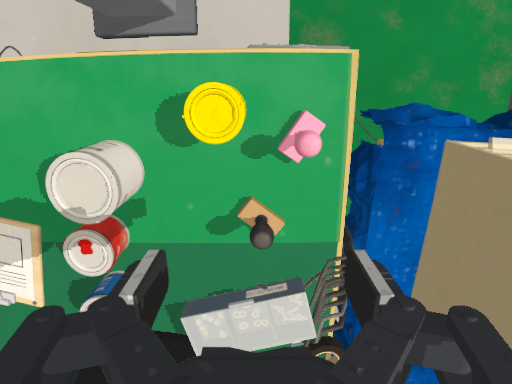

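w3 shows the stamp's block at about (238–285, 197–240) with the grip's knob at (262,235), and the pink look-alike at (303,137). A zoomed crop will give me the block's yaw.

Run:
```python
from h import *
im=cv2.imread("pics/w3.png"); cv2.imwrite("pics/w3c.png",cv2.resize(im[185:255,225:300],None,fx=8,fy=8,interpolation=2))
```

```text
(no output)
```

View pics/w3c.png

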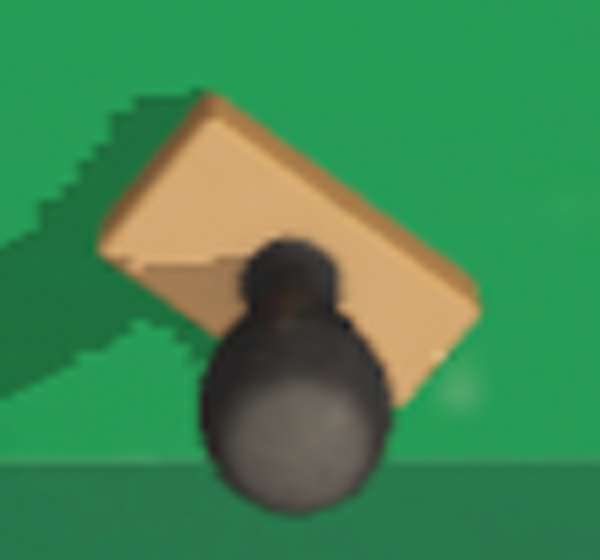

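Run:
```python
from h import *
uv=np.array([[215,115],[480,308],[400,408],[100,250],[293,275]])/8+[224.6,184.6]
w=unproject("wrist",uv,.016)[:,:2]; print(w)
d=w[1]-w[0]; yaw=np.degrees(np.arctan2(-d[0],d[1])); e=w[0]-w[3]; print(yaw,np.linalg.norm(d),np.degrees(np.arctan2(-e[1],-e[0])),np.linalg.norm(e))
c=(w[1]+w[3])/2; print("centre",c)
knob=unproject("wrist",np.array([[300,440]])/8+[224.6,184.6],.066)[0,:2]; print("knob",knob)
g=(c+knob)/2
robot.goto([g[0],g[1],.13],down(0)); robot.move_linear([g[0],g[1],.027],v=.1)
robot.set_gripper(.015,40); s=robot.get_state(); print(g,s["gripper_width"],s["finger_force"],s["wrist_force"],s["time"])
robot.move_linear([g[0],g[1],.06],v=.08); robot.pause(.1)
s=robot.get_state(); print(s["gripper_width"],s["finger_force"],s["wrist_force"],s["time"])
cv2.imwrite("pics/w4.png",cv2.resize(robot.snapshot("wrist")[200:384,140:380],None,fx=3,fy=3))
```

```text
[[0.4721 0.3843]
 [0.5002 0.4207]
 [0.5154 0.41  ]
 [0.4916 0.3686]
 [0.4953 0.3949]]
-37.7829892185416 0.04595997272961739 -38.91746334213406 0.025109228924871208
centre [0.4959 0.3946]
knob [0.495 0.395]
[0.4955 0.3948] 0.021916635235736736 39.00241636787541 [ 0.4227 -0.5335  2.273 ] 19.2583
0.022019388667142408 39.12203053361736 [-0.4609 -0.5    -1.1115] 19.925
```

View pics/w4.png

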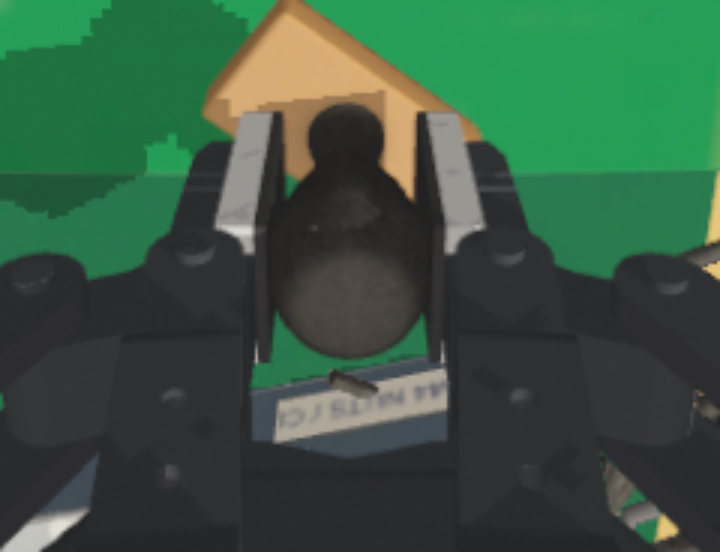

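w4 shows the stamp held upright between the pads, with the block unrotated. The visible top edge of the block runs from (290,5) to (480,130) in the crop. Next I'll carry it over the tins and stop above the box to check.

Run:
```python
from h import *
uv=np.array([[287,20],[472,140]])/3+[139.7,199.7]
w=unproject("wrist",uv,.049)[:,:2]; d=w[1]-w[0]; print(w,np.degrees(np.arctan2(-d[0],d[1])),np.linalg.norm(d))
robot.move_linear([.4955,.3948,.19],v=.15)
robot.move_linear([.52,.23,.19],v=.15)
robot.move_linear([.539,.0702,.19],down(26.3),v=.15)
robot.move_linear([.539,.0702,.08],v=.1); robot.pause(.3)
s=robot.get_state(); print(s["time"],s["position"],s["gripper_width"],s["finger_force"])
im=robot.snapshot("wrist"); cv2.imwrite("pics/w5.png",im); cv2.imwrite("pics/w5c.png",cv2.resize(im[150:350,130:390],None,fx=3,fy=3,interpolation=2))
```

```text
[[0.4732 0.3833]
 [0.4965 0.4165]] -35.11888202077732 0.04059327414869075
25.025 [0.5392 0.0702 0.0803] 0.022076816657619215 39.12656910717487
```

View pics/w5c.png

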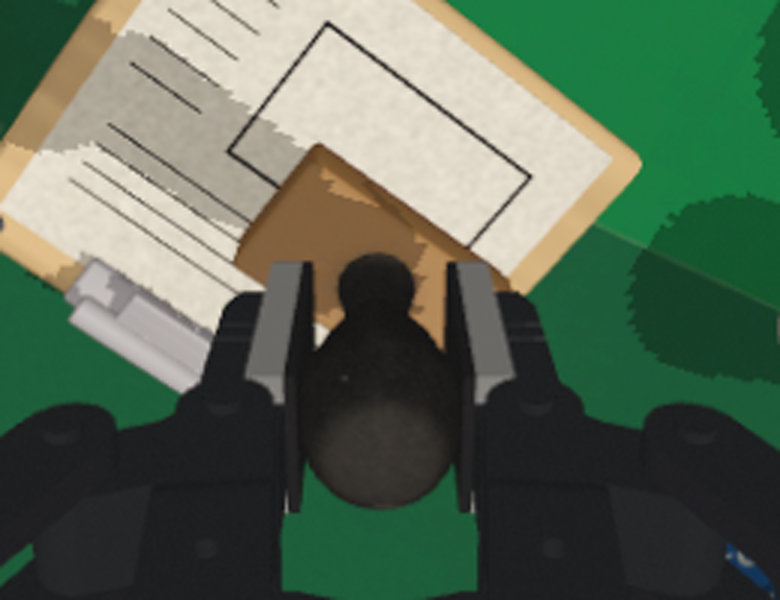

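w5c shows the box corners at (328,22), (532,178) and (228,152). The block's lower edge runs from (318,145) to about (512,280), nearly parallel to the box's long side. From these I'll compute the stamp's offset relative to the box.

Run:
```python
from h import *
f=lambda a,z: unproject("wrist",np.array(a)/3+[129.7,149.7],z)[:,:2]
yaw=lambda d: np.degrees(np.arctan2(-d[0],d[1]))
b=f([[328,22],[532,178],[228,152]],.009); bc=(b[1]+b[2])/2; by=yaw(b[1]-b[0])
print("box",b,bc,by,np.linalg.norm(b[1]-b[0]),np.linalg.norm(b[2]-b[0]))
s=f([[318,145],[512,280],[237,245]],.0533); sc=(s[1]+s[2])/2; sy=yaw(s[1]-s[0])
print("stamp",s,sc,sy,np.linalg.norm(s[1]-s[0]),np.linalg.norm(s[2]-s[0]))
print(robot.get_state()["position"])
places("wrist","print_box","date_stamp_centre")
```

```text
box [[0.5126 0.0436]
 [0.5255 0.1048]
 [0.5522 0.0356]] [0.5388 0.0702] -11.846003056212206 0.06249573194547472 0.040367708342716635
stamp [[0.5256 0.0502]
 [0.5344 0.0974]
 [0.5518 0.0448]] [0.5431 0.0711] -10.50801909710503 0.04795470778046174 0.02674116976089473
[0.5391 0.0702 0.0802]
wrist print_box [(0.8, [0.5378, 0.0737, 0.0121])]
wrist date_stamp_centre [(0.93, [0.5442, 0.0708, 0.0863])]
```

Run:
```python
from h import *
robot.move_linear([.5350,.0695,.08],down(25.2),v=.03)
robot.move_linear([.5350,.0695,.0475],v=.04); robot.pause(.5)
s=robot.get_state(); print(s["time"],s["position"],s["gripper_width"],s["finger_force"])
im=robot.snapshot("wrist"); cv2.imwrite("pics/w6c.png",cv2.resize(im[150:350,130:390],None,fx=3,fy=3,interpolation=2))
places("wrist","print_box","date_stamp_centre")
robot.snapshot("top"); places("top","weight_200_centre"); robot.snapshot("scene"); places("scene","weight_200_centre","date_stamp_centre","print_box")
```

```text
26.925 [0.535  0.0695 0.0476] 0.022403671220617073 39.12576498230919
wrist print_box [(0.87, [0.5375, 0.0737, 0.0106])]
wrist date_stamp_centre [(0.72, [0.5382, 0.0699, 0.0531])]
top weight_200_centre []
scene weight_200_centre [(0.69, [0.4047, 0.0845, 0.0251])]
scene date_stamp_centre [(0.63, [0.4057, 0.4369, 0.0364])]
scene print_box [(0.69, [0.5383, 0.0682, 0.0105]), (0.34, [0.5353, 0.0689, 0.0551])]
```

View pics/w6c.png

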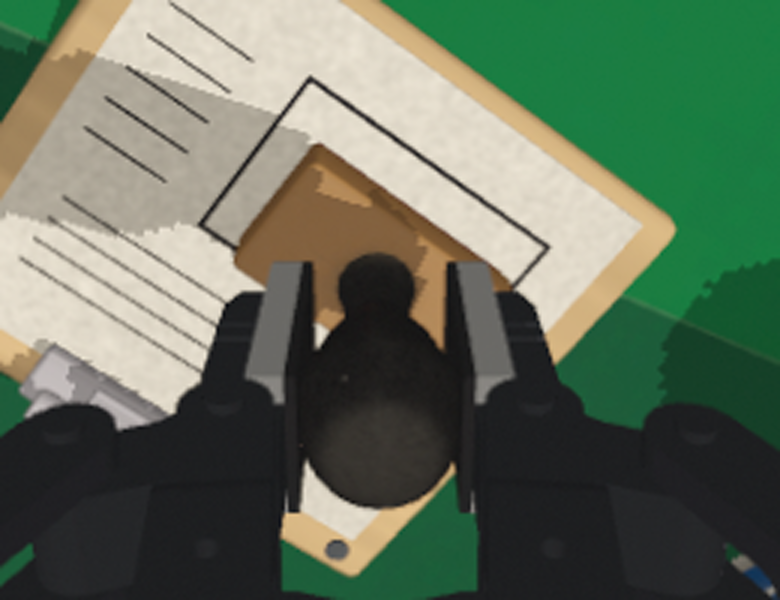

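w6c shows the block inside the outline. The box corners are at (310,78), (548,247) and (202,223), and the block's edge is parallel to the outline. One last computed check, then I hand in if it is within tolerance.

Run:
```python
from h import *
f=lambda a,z: unproject("wrist",np.array(a)/3+[129.7,149.7],z)[:,:2]
yaw=lambda d: np.degrees(np.arctan2(-d[0],d[1]))
b=f([[310,78],[548,247],[202,223]],.009); s=f([[318,145],[512,280],[237,245]],.0206)
bc,sc=(b[1]+b[2])/2,(s[1]+s[2])/2; dy=yaw(b[1]-b[0])-yaw(s[1]-s[0])
print(bc,sc,(sc-bc)*1000,dy)
if np.all(abs(sc-bc)<.004) and abs(dy)<4: print(robot.close_job())
```

```text
[0.5384 0.07  ] [0.539  0.0703] [0.604  0.2537] 0.06964007355522028
the job is handed in; nothing more can be done
None
```

The job is handed in. The check weight stands on the table off the board, and the stamp is held about 11 mm above the printed box, within about 1 mm of its centre and square to it by my last camera measurement. I did not re-check the tins and other weights at the end, and the verdict was not shown.

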